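# Hold a motor end shield at the extraction mouth

## Robot

A 7-joint arm with a two-finger parallel gripper is mounted at the origin on the work surface. World frame = base frame: x ahead of the robot, y to its left, z up, the work surface at z = 0. Lengths are in m, angles in rad, forces in N, time in s.
With the tool pointing down it reaches from about 0.35 to 0.9 m from the base axis. Payload 8.1 kg.
Tool frame: the origin (TCP) lies midway between the tips of the shut fingers; the grasp point (between the pads) lies 19 mm behind it; z points along the fingers, y is the line along which they close (so a half turn about z gives the same grasp; the last joint's range is limited). The gripper opens to 92 mm and grips with 3 to 60 N. Pads are 19 mm wide; open, the fingers measure 130 mm over their backs; the gripper's body (75 mm by 190 mm) begins 47 mm behind the grasp point.
Start: joints at [-1.21, 0.434, 0.025, 1.573, -0.012, 1.134, -0.075], TCP at [0.28, 0.559, 0.227] pointing down, gripper open.
Joint ranges: [-2.62, 2.62], [-0.44, 2.09], [-1.27, 1.32], [0.08, 2.57], [-1.32, 4.46], [0.12, 2], [-2.74, 2.74]. Speed limits (rad/s): [2.22, 2.22, 3.01, 3.01, 3.14, 3.14, 3.14].

## Interface

Orientations are given as a rotation vector (axis times angle).
In Python, from cell import observe, cams, job gives the robot as it stands. The module is installed in compiled form; this text tells all that it offers.
- The arm moves only by the tool step_arm, never from a script. Its argument "steps" is a list of rows, each a list of 6 numbers: the shift along the world's x, y, z in mm, then the turn, a rotation vector about the world's x, y, z in rad. In form: [[dx, dy, dz, rx, ry, rz], ...]. A call has 1 to 20 rows; each row shifts and turns the commanded pose from where the row before left it; what a row does not reach is not made up. A row lasts 1/12 s, in which the tool goes at most 41.7 mm and 7.16 degrees, less where a joint would pass 70% of its speed; a pose out of reach is approached as far as the arm can. A call with a gripper value outside its range is refused whole. "gripper" is the opening, from 0 (shut) to 1 (fully open), set as the call begins (left out, the last holds). The fingers move at their own pace and stop on an object; "force" is the grip in N (left out, the last holds). Time passes only in rows, so rows that do not move let the fingers close. It gives the time, the measured TCP pose, the force, the opening and the grip force at its end, in the units of the state.
- observe(): the state, without advancing time (a new reading comes with each control period).
- cams.get_image(name): name is "scene" or "top"; returns the picture (480x640x3 uint8, red, green, blue); there is no depth.
- cams.get_calibration(name): a dict with "fov_y" (degrees; the focal length in pixels is half the picture's height over the tangent of half this angle, whatever the lens; pixels are square), "cx", "cy" (the principal point, pixels), "world_to_cam" (4x4, takes a point from world to camera coordinates). Camera axes: x right, y up, looking along -z (the intrinsics and any distortion apply to the point x, -y, -z); pixel columns grow to the right and rows downward; lengths in m; the calibration is good to about 2 mm. A picture is of the moment at which its call begins. get_calibration takes no time and is no camera call.
- job.sign_off(): hands the job in; it is judged then, once.
The state is a dict: "clock": time; "joints": joint angles; "dq": joint speeds; "joint_efforts": joint torques, N m; "position": TCP position; "ee_rot": TCP orientation; "force": force on the tool from outside, world axes, zero at the start; "ft_torque": the same for the moment, N m; "width": opening from 0.0 (shut) to 1.0 (fully open); "gripper_force": force on a finger pad.
Only numpy, scipy, OpenCV 4.12 (cv2) and the standard library are available. Lean on these libraries where they do the work, as an engineer would, in place of code of your own. Each camera call takes 0.05 s, during which the arm holds its last target. There are 200 camera calls.

## Task

Slide the black workpiece carrier, flat on the bench and with the aluminium end shield riding in its nest, to lie squarely inside the yellow corner marks in front of the extraction mouth, and let go of it there. Then take the end shield by its hub, lift it clear of the carrier and hold it level and still in front of the mouth, centred on the mouth's axis with about 13 cm from the shield's middle to the mouth, and finish while still holding it there. Leave the other things on the bench as they are and do not bump the extraction arm.

Things in the scene. Friction and masses are not known exactly. Their poses are not given: they have to be found in the camera images.
- carrier: loose workpiece carrier: black plastic plate 240 (x) by 150 (y) by 12 mm, 0.6 kg, flat on the bench. Origin: centre of its underside. Steel bow handle near its -x end (towards the robot); aluminium ring nest, 86 mm outside, 68 mm inside, top 28 mm above the bench, centred at x = +40 mm, y = 0, in which the shield sits, its disc resting on the ring
- carrier_handle (a point): middle of the handle's bar: a round steel bar 12 mm thick running 90 mm along the carrier's y, its axis 47 mm above the bench, at carrier x = -95 mm, y = 0; 29 mm clear beneath it; axes as the carrier's. Drawn sideways by it the carrier trails by a few degrees, so grip firmly and check afterwards
- mark: work position on the bench: four flat yellow tape corners (no step) framing a field of 260 (x) by 170 mm (y), 10 mm more than the carrier on every side. Origin: centre of the field, on the bench; x along its long side, away from the robot. The carrier belongs there with its handle end towards the robot (its x along the mark's x)
- shield: loose cast-aluminium motor end shield, 0.4 kg, in the nest at any yaw. Origin: centre of its underside (18 mm above the bench when seated), z up. Upwards: spigot 61 mm across, 0-10 mm (3.5 mm play in the nest); disc 96 mm across, 10-20 mm, with four ears out to 58 mm from the axis; smooth round hub 38 mm across, 20-60 mm. Two black brush boxes on the disc, 24-44 mm from the axis, up to 30 mm
- shield_hub (a point): top centre of the shield's hub, 60 mm above the shield's underside (78 mm above the bench when seated); grip the hub a few mm lower, from above
- shield_disc (a point): middle of the shield's disc, on its axis, 15 mm above the shield's underside: the point to bring in front of the mouth
- extractor: fixed extraction arm: flared steel suction cone at the end of a corrugated hose that arches to a pipe and flange on the bench 460 mm behind the mouth. Origin: on the bench straight below the centre of the mouth; y points horizontally out of the mouth along its axis, z up. The cone is 110 mm across at the mouth and reaches 115 mm back; the hose arch reaches up to 310 mm
- extractor_mouth (a point): centre of the mouth's round opening, 180 mm above the bench; y points out of the mouth, away from the hose; the shield's disc is to be held about 130 mm along this y axis, at the mouth's height
- cleaner: bystander: blue bottle, 60 mm across, 160 mm tall; origin at its underside's centre
- grease: bystander: white jar with a red cap, 64 mm across, 70 mm tall; origin at its underside's centre
- flux: bystander: steel can with paper label, 52 mm across, 90 mm tall; origin at its underside's centre
- screwdriver: bystander: screwdriver with orange handle lying along its x; origin under its middle
- brush: bystander: small brush lying along its x; origin under its middle
- bearing: bystander: steel bearing ring, 42 mm across, 13 mm high; origin at its underside's centre
- armature: bystander: motor armature with copper windings standing upright in a green foot 64 mm across, 130 mm tall; origin at its underside's centre
Mind the look-alikes: they are no part of the job. There is more than one size of the shield; the one meant has the size given above.

How it is judged:
On the way, in this order (a step that is already met when the one before it is completed fails the run):
1. the carrier lies still inside the yellow corners, let go of, with the shield seated in its nest (horizontal distance between carrier and mark below 0.016 m and angle between the x axis of carrier and the x axis of mark, either way round below 0.1 rad and z of shield in the frame of carrier between 0.012 and 0.022 m and linear speed of carrier below 0.01 m/s and contact force between carrier and the fingers below 0.3 N), for 0.2 s.
2. the shield is gripped, level, and lifted at least 40 mm clear of its nest (contact force between shield and the fingers above 2 N and contact force between shield and carrier below 0.05 N and contact force between shield and extractor below 0.05 N and z of shield in the frame of carrier above 0.058 m and angle between shield's own z axis and vertical below 0.12 rad), for 0.1 s.
At the end, for the whole second after the job is handed in: Fingers hold the shield, off carrier and arm, level within 0.08 rad, still (15 mm/s, 0.12 rad/s), disc middle 90-170 mm out from the mouth, within 40 mm sideways and 35 mm in height of its axis; carrier still within 16 mm and 0.1 rad of the marks (horizontal distance between carrier and mark below 0.016 m and angle between the x axis of carrier and the x axis of mark, either way round below 0.1 rad and contact force between shield and the fingers above 2 N and contact force between shield and carrier below 0.05 N and contact force between shield and extractor below 0.05 N and x of shield_disc in the frame of extractor between -0.04 and 0.04 m and y of shield_disc in the frame of extractor between 0.09 and 0.17 m and z of shield_disc in the frame of extractor between 0.145 and 0.215 m and angle between shield's own z axis and vertical below 0.08 rad and linear speed of shield below 0.015 m/s and angular speed of shield below 0.12 rad/s); the arm keeps its last pose, push and grip.
It fails at once if the carrier is lifted off the bench instead of slid (height (world z) of carrier above 0.015 m).
It fails at once if the shield is tipped over (angle between shield's own z axis and vertical above 0.35 rad).
It fails at once if the extraction arm is bumped (contact force between extractor and the arm above 3 N or contact force between extractor and the fingers above 3 N or contact force between extractor and shield above 3 N or contact force between extractor and carrier above 3 N).
It fails at once if one of the other things on the bench is shifted by more than 20 mm (distance of any of cleaner, grease, flux, screwdriver, brush, bearing, armature from where it was at the start of the episode above 0.02 m).
It also fails if it takes over 67 s, if anything falls off the work surface, if the arm or the gripper's body presses on something with over 40 N, if the wrist force passes 120 N, or if a joint passes its speed limit or range.

## Working session

There is one attempt and no reset: what is moved stays moved. The work goes in short steps, Python scripts to look and compute and a tool call to move; the robot and the scene stay as the last step left them, time stands still between calls to the robot, and variables do not carry over. Pictures are saved under pics/ and viewed, at most 10 in all, crops included, and the job is handed in when it is done.

Besides the shell and the picture viewer there is one more tool, called as a command line: name --pt "numbers of a row" for each row, then --argument value for the rest. step_arm: Moves the arm, as the interface text tells. Its arguments: {"type":"object","properties":{"steps":{"type":"array","items":{"type":"array","items":{"type":"number"}}},"gripper":{"type":"number"},"force":{"type":"number"}},"required":["steps"]}

```bash
mkdir -p pics; python3 - <<'E'
from cell import observe,cams,job
import cv2
for n in("scene","top"):
    cv2.imwrite(f"pics/{n}0.png",cams.get_image(n)[:,:,::-1])
    print(n,cams.get_calibration(n))
print(observe())
E
```

```text
scene {'fov_y': 50.37234299286315, 'cx': 317.7443092569854, 'cy': 235.00636746132835, 'world_to_cam': array([[ 0.8541528 ,  0.51977522,  0.0160222 , -0.49792361],
       [-0.42755872,  0.68440769,  0.5905757 ,  0.12765699],
       [ 0.2960009 , -0.51129232,  0.80682317, -1.74491706],
       [ 0.        ,  0.        ,  0.        ,  1.        ]])}
top {'fov_y': 47.58529701297005, 'cx': 317.4490535206195, 'cy': 237.6397184760163, 'world_to_cam': array([[-0.01678446, -0.99984216,  0.00582574,  0.08124473],
       [ 0.99755414, -0.01635008,  0.06795891, -0.56937125],
       [-0.06785293,  0.00695215,  0.99767111, -1.33590674],
       [ 0.        ,  0.        ,  0.        ,  1.        ]])}
{'clock': 0.1, 'joints': array([-1.20956662,  0.43514143,  0.02496159,  1.57395829, -0.01159811,
        1.13398987, -0.07510445]), 'dq': array([-0.0006536 , -0.0004318 , -0.00086553, -0.0025645 ,  0.00176194,
       -0.00015763, -0.00054887]), 'joint_efforts': array([ 3.52678246e-03, -6.69128251e+01,  9.87929665e-01, -3.15147436e+01,
       -6.05868339e-02,  3.72576539e-02,  3.35750065e-05]), 'position': array([0.2794574 , 0.55856161, 0.22604918]), 'ee_rot': array([-7.22118342e-01, -3.05727587e+00,  2.10203639e-03]), 'force': array([ 0.12136874,  0.40950114, -0.38075451]), 'ft_torque': array([ 0.02715883,  0.03679787, -0.01248261]), 'gripper_force': 0.0, 'width': 0.9979026000650584}
```

View pics/scene0.png

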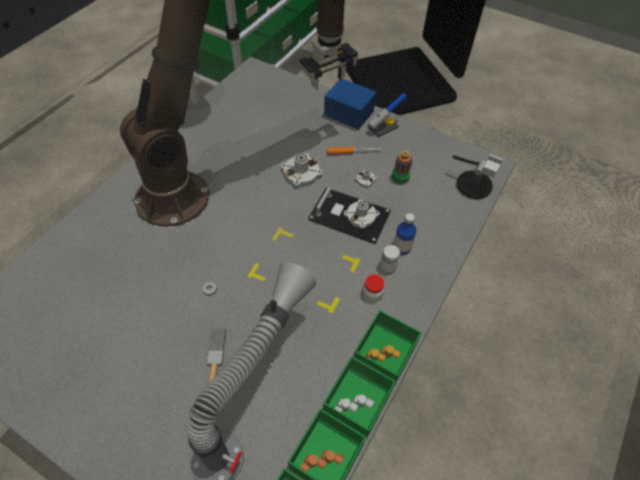

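View pics/top0.png

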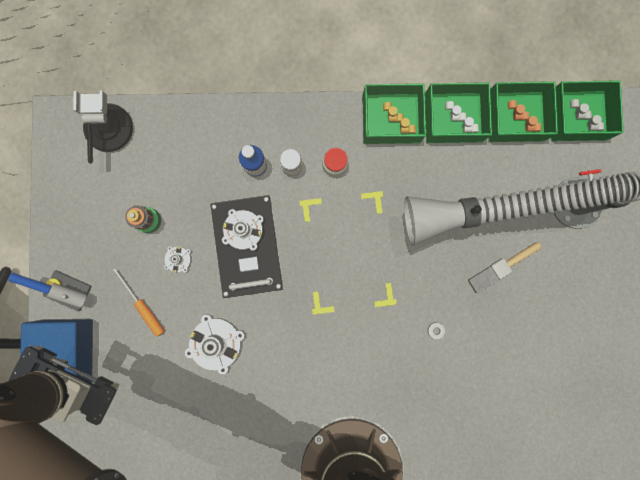

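Scene: carrier at about (350,215) with the shield on it, mark corners at (283,235), (352,263), (257,272), (330,305), and the cone mouth at about (292,278). Top: carrier centre about (247,247), handle (250,284), hub (241,228), marks between (302,200) and (395,312), mouth at about (409,221). Next I'll enlarge both.

```bash
python3 - <<'E'
import cv2
a=cv2.imread("pics/top0.png")[180:330,200:440]
cv2.imwrite("pics/topc.png",cv2.resize(a,None,fx=3.33333,fy=3.33333,interpolation=cv2.INTER_CUBIC))
a=cv2.imread("pics/scene0.png")[175:325,240:400]
cv2.imwrite("pics/scenec.png",cv2.resize(a,None,fx=4,fy=4,interpolation=cv2.INTER_CUBIC))
E
```

```text
(no output)
```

View pics/topc.png

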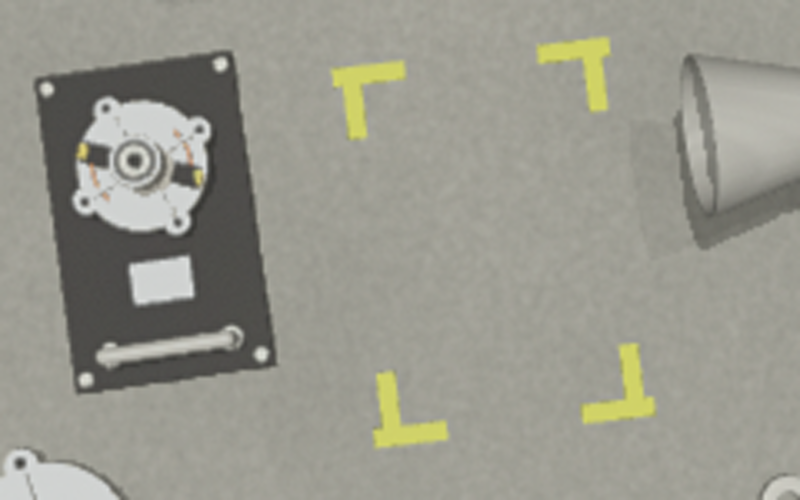

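View pics/scenec.png

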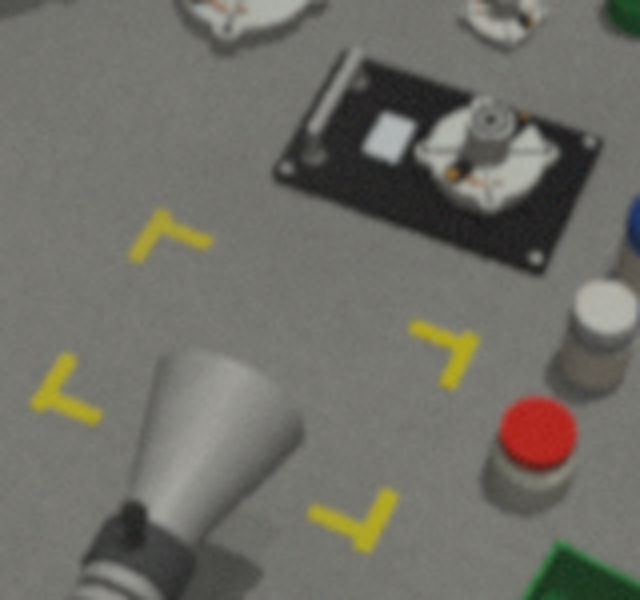

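Read-offs in crop pixels:

| Feature | Top crop | Scene crop |
|---|---|---|
| Carrier corners | (36,78), (232,52), (276,366), (78,393) | (603,140), (543,273), (275,180), (350,48) |
| Mark outer corners | (332,71), (609,38), (654,414), (374,446) | (480,335), (366,552), (30,405), (157,208) |
| Bar middle | (170,347) | (337,91) |
| Hub top | (136,160) | (492,120) |
| Mouth rim | (686,55) to (706,215) | (163,362) to (302,432) |

```bash
cat > h.py <<'E'
import numpy as np
from cell import observe,cams
def ray(n,p):
    c=cams.get_calibration(n);f=240/np.tan(np.radians(c["fov_y"])/2);W=c["world_to_cam"];R=W[:3,:3]
    o=-R.T@W[:3,3];d=R.T@np.array([(p[0]-c["cx"])/f,-(p[1]-c["cy"])/f,-1.]);return o,d/np.linalg.norm(d)
def plane(n,p,z): o,d=ray(n,p);return o+d*(z-o[2])/d[2]
def tri(a,b):
    (o1,d1),(o2,d2)=ray("top",a),ray("scene",b)
    s=np.linalg.lstsq(np.c_[d1,-d2],o2-o1,rcond=None)[0];x,y=o1+s[0]*d1,o2+s[1]*d2
    return (x+y)/2,np.linalg.norm(x-y)
def proj(n,P):
    c=cams.get_calibration(n);f=240/np.tan(np.radians(c["fov_y"])/2);q=c["world_to_cam"]@np.r_[P,1]
    return np.array([c["cx"]-f*q[0]/q[2],c["cy"]+f*q[1]/q[2]])
T=lambda u,v:((u+.5)*.3-.5+200,(v+.5)*.3-.5+180)
S=lambda u,v:((u+.5)/4-.5+240,(v+.5)/4-.5+175)
E
python3 - <<'E'
from h import *
np.set_printoptions(precision=4,suppress=True)
ct=[(36,78),(232,52),(276,366),(78,393)];cs=[(603,140),(543,273),(275,180),(350,48)]
mt=[(332,71),(609,38),(654,414),(374,446)];ms=[(480,335),(366,552),(30,405),(157,208)]
for nm,t,s,z in(("car",ct,cs,.012),("mark",mt,ms,0)):
    A=np.array([plane("top",T(*p),z) for p in t]);B=np.array([plane("scene",S(*p),z) for p in s])
    for X in(A,B):
        e=(X[0]+X[1]-X[2]-X[3])/2
        print(nm,X.mean(0),"sides",np.linalg.norm(X-np.roll(X,1,0),axis=1),"yaw",np.degrees(np.arctan2(e[1],e[0])))
    print([tri(T(*a),S(*b))[0] for a,b in zip(t,s)])
print("bar",tri(T(170,347),S(337,91)),"hub",tri(T(136,160),S(492,120)))
a,b=[plane("top",T(*p),.18) for p in((686,55),(706,215))];print("mouth top",(a+b)/2,a-b,np.linalg.norm(a-b))
print("tri",tri(T(697,136),S(232,398)))
E
```

```text
car [0.553  0.2498 0.012 ] sides [0.2385 0.1488 0.2384 0.1486] yaw 7.307822655987253
car [0.5553 0.2518 0.012 ] sides [0.2338 0.1499 0.2338 0.159 ] yaw 7.161156770718404
[array([0.662 , 0.3381, 0.0152]), array([0.6808, 0.1916, 0.0118]), array([0.4451, 0.1625, 0.0041]), array([0.4288, 0.309 , 0.0187])]
mark [ 0.5346 -0.003   0.    ] sides [0.2851 0.2126 0.2867 0.2118] yaw 5.4337727954389985
mark [0.5322 0.0002 0.    ] sides [0.2874 0.213  0.2841 0.2102] yaw 5.823721279867628
[array([0.6654, 0.1163, 0.0065]), array([ 0.6864, -0.0945,  0.0073]), array([ 0.4031, -0.121 ,  0.0045]), array([0.3814, 0.0881, 0.0043])]
bar (array([0.4607, 0.2355, 0.0548]), np.float64(0.0027232532973488315)) hub (array([0.5936, 0.2549, 0.0827]), np.float64(0.0012997466582529702))
mouth top [ 0.5951 -0.1279  0.18  ] [0.1063 0.0102 0.    ] 0.10675123078785821
tri (array([ 0.594 , -0.1274,  0.1858]), np.float64(0.0007098863286634929))
```

Sizes and heights agree with the text: carrier 238x149 mm, and after a bias of about 5 mm, bar 49 mm and hub 77 mm. Moving above the handle.

step_arm --pt "11.3 -20 0 0 0 -0.0613" --pt "11.3 -20 0 0 0 -0.0613" --pt "11.3 -20 0 0 0 -0.0613" --pt "11.3 -20 0 0 0 -0.0613" --pt "11.3 -20 0 0 0 -0.0613" --pt "11.3 -20 0 0 0 -0.0613" --pt "11.3 -20 0 0 0 -0.0613" --pt "11.3 -20 0 0 0 -0.0613" --pt "11.3 -20 0 0 0 -0.0613" --pt "11.3 -20 0 0 0 -0.0613" --pt "11.3 -20 0 0 0 -0.0613" --pt "11.3 -20 0 0 0 -0.0613" --pt "11.3 -20 0 0 0 -0.0613" --pt "11.3 -20 0 0 0 -0.0613" --pt "11.3 -20 0 0 0 -0.0613" --pt "11.3 -20 0 0 0 -0.0613" --pt "0 0 0 0 0 0" --pt "0 0 0 0 0 0" --pt "0 0 0 0 0 0" --gripper 1.0 --force 60

```text
clock: 1.68
position: [0.4605, 0.2388, 0.2267]
ee_rot: [-2.078, -2.356, -0.0]
force: [0.5, -0.9, 0.1]
width: 1.0
gripper_force: 0.0
```

step_arm --pt "0 0 -14 0 0 0" --pt "0 0 -14 0 0 0" --pt "0 0 -14 0 0 0" --pt "0 0 -14 0 0 0" --pt "0 0 -14 0 0 0" --pt "0 0 -14 0 0 0" --pt "0 0 -14 0 0 0" --pt "0 0 -14 0 0 0" --pt "0 0 -14 0 0 0" --pt "0 0 -14 0 0 0" --pt "0 0 -14 0 0 0" --pt "0 0 -14 0 0 0" --pt "0 0 -14 0 0 0" --pt "0 0 -14 0 0 0" --pt "0 0 0 0 0 0" --pt "0 0 0 0 0 0" --pt "0 0 0 0 0 0"

```text
clock: 3.1
position: [0.4605, 0.2396, 0.0313]
ee_rot: [-2.076, -2.358, -0.001]
force: [-0.2, 0.8, -0.8]
width: 1.001
gripper_force: 0.0
```

```bash
python3 - <<'E'
from h import *
import cv2
a=cams.get_image("top")[180:330,180:340,::-1];b=cams.get_image("scene")[150:300,260:420,::-1]
cv2.imwrite("pics/c1.png",np.hstack([cv2.resize(x,None,fx=2.5,fy=2.5,interpolation=cv2.INTER_CUBIC) for x in(a,b)]))
E
```

```text
(no output)
```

View pics/c1.png

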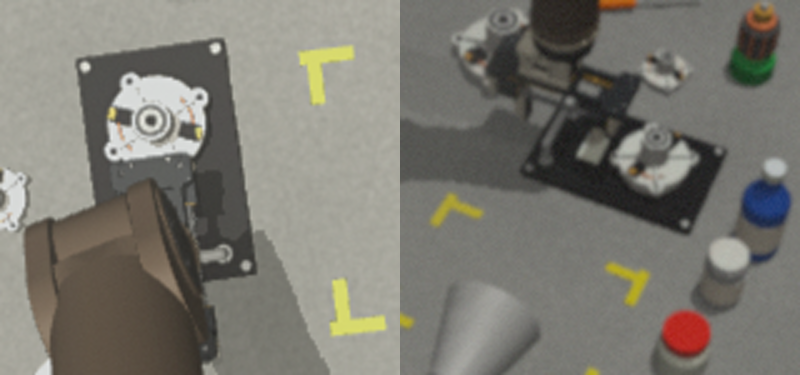

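The gripper straddles the bar (top crop about (210,255), scene crop about (550,130)) and the carrier hasn't moved. Closing.

step_arm --pt "0 0 -2.5 0 0 0" --pt "0 0 0 0 0 0" --pt "0 0 0 0 0 0" --pt "0 0 0 0 0 0" --pt "0 0 0 0 0 0" --pt "0 0 0 0 0 0" --pt "0 0 0 0 0 0" --pt "0 0 0 0 0 0" --pt "0 0 0 0 0 0" --pt "0 0 0 0 0 0" --pt "0 0 0 0 0 0" --pt "0 0 0 0 0 0" --gripper 0 --force 60

```text
clock: 4.2
position: [0.4604, 0.239, 0.0282]
ee_rot: [2.077, 2.357, 0.0]
force: [0.5, 0.3, -0.7]
width: 0.18
gripper_force: 0.0
```

step_arm --pt "0 0 0 0 0 0" --pt "0 0 0 0 0 0" --pt "0 0 0 0 0 0" --pt "0 0 0 0 0 0" --pt "0 0 0 0 0 0" --pt "0 0 0 0 0 0" --pt "0 0 0 0 0 0"

```text
clock: 4.78
position: [0.4596, 0.2388, 0.0281]
ee_rot: [-2.076, -2.357, 0.002]
force: [-4.8, -1.3, 5.3]
width: 0.11
gripper_force: 60.0
```

step_arm --pt "-0.3 -3 0 0 0 0" --pt "-0.6 -7 0 0 0 -0.0008" --pt "-0.6 -7 0 0 0 -0.0008" --pt "-0.6 -7 0 0 0 -0.0008" --pt "-0.6 -7 0 0 0 -0.0008" --pt "-0.6 -7 0 0 0 -0.0008" --pt "-0.6 -7 0 0 0 -0.0008" --pt "-0.6 -7 0 0 0 -0.0008" --pt "-0.6 -7 0 0 0 -0.0008" --pt "-0.6 -7 0 0 0 -0.0008" --pt "-0.6 -7 0 0 0 -0.0008" --pt "-0.6 -7 0 0 0 -0.0008" --pt "-0.6 -7 0 0 0 -0.0008" --pt "-0.6 -7 0 0 0 -0.0008" --pt "-0.6 -7 0 0 0 -0.0008" --pt "-0.6 -7 0 0 0 -0.0008" --pt "-0.6 -7 0 0 0 -0.0008" --pt "-0.6 -7 0 0 0 -0.0008" --pt "-0.3 -3 0 0 0 0"

```text
clock: 6.37
position: [0.4494, 0.1125, 0.0282]
ee_rot: [2.094, 2.341, -0.001]
force: [-1.0, 2.2, -5.4]
width: 0.116
gripper_force: 60.9
```

step_arm --pt "-0.3 -3 0 0 0 0" --pt "-0.6 -7 0 0 0 -0.0008" --pt "-0.6 -7 0 0 0 -0.0008" --pt "-0.6 -7 0 0 0 -0.0008" --pt "-0.6 -7 0 0 0 -0.0008" --pt "-0.6 -7 0 0 0 -0.0008" --pt "-0.6 -7 0 0 0 -0.0008" --pt "-0.6 -7 0 0 0 -0.0008" --pt "-0.6 -7 0 0 0 -0.0008" --pt "-0.6 -7 0 0 0 -0.0008" --pt "-0.6 -7 0 0 0 -0.0008" --pt "-0.6 -7 0 0 0 -0.0008" --pt "-0.6 -7 0 0 0 -0.0008" --pt "-0.6 -7 0 0 0 -0.0008" --pt "-0.6 -7 0 0 0 -0.0008" --pt "-0.6 -7 0 0 0 -0.0008" --pt "-0.6 -7 0 0 0 -0.0008" --pt "-0.6 -7 0 0 0 -0.0008" --pt "-0.3 -1 0 0 0 0" --pt "0 0 0 0 0 0"

```text
clock: 8.03
position: [0.4385, -0.0098, 0.0282]
ee_rot: [-2.111, -2.327, 0.001]
force: [-1.2, 1.3, -5.6]
width: 0.115
gripper_force: 60.6
```

```bash
python3 - <<'E'
from h import *
import cv2
a=cams.get_image("top")[180:330,280:440,::-1];b=cams.get_image("scene")[200:350,240:400,::-1]
cv2.imwrite("pics/c2.png",np.hstack([cv2.resize(x,None,fx=2.5,fy=2.5,interpolation=cv2.INTER_CUBIC) for x in(a,b)]))
E
```

```text
(no output)
```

View pics/c2.png

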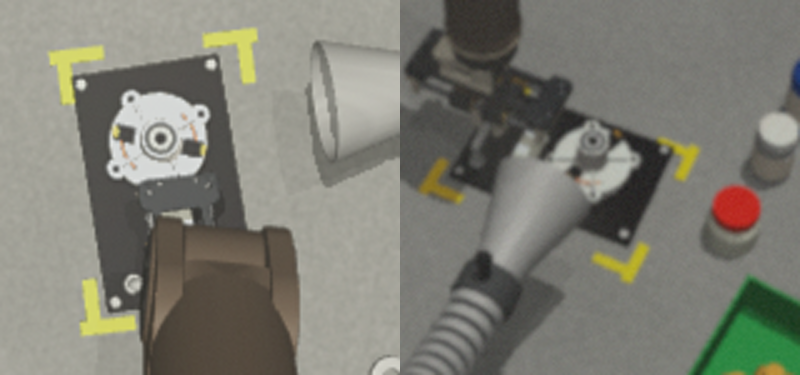

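Both views show the carrier on the field but turned about 2° to the left. Top crop corners are (74,77), (219,55), (109,313), against mark corners (50,53), (256,30), (81,335). I'll work out the correction.

```bash
python3 - <<'E'
from h import *
np.set_printoptions(precision=4,suppress=True)
T2=lambda u,v:((u+.5)/2.5-.5+280,(v+.5)/2.5-.5+180)
S2=lambda u,v:((u+.5)/2.5-.5+240,(v+.5)/2.5-.5+200)
A,B,D=[plane("top",T2(*p),.012) for p in((74,77),(219,55),(109,313))]
d=A-D+0; print("sides",np.linalg.norm(A-D),np.linalg.norm(A-B))
e=(A-D)[:2]/.24;f=(B-A)[:2]/.15
print("yaw",np.degrees(np.arctan2(e[1],e[0])),np.degrees(np.arctan2(f[0],-f[1])),"ctr",(B+D)[:2]/2)
M=[plane("top",T2(*p),0) for p in((256,30),(81,335))];print("mark",sum(M)/2)
# scene: far corners
a,b=[plane("scene",S2(*p),.012) for p in((676,144),(625,245))]
print("scene far edge",a,b,np.linalg.norm(a-b)); g=(a-b)[:2]/np.linalg.norm(a-b)
c=(a+b)[:2]/2-.12*np.array([g[1],-g[0]]); print("ctr scene",c,"yaw",np.degrees(np.arctan2(-g[0],g[1])))
E
```

```text
sides 0.2381759758056158 0.1475473655537605
yaw 7.483933887179976 7.754863795477482 ctr [0.5316 0.0024]
mark [ 0.5339 -0.0032  0.    ]
scene far edge [1.0681 0.3678 0.012 ] [1.0637 0.1948 0.012 ] 0.1730116762096706
ctr scene [0.946  0.2843] yaw -1.4370958163161838
```

step_arm --pt "0.3 -0.4 0 0 0 -0.006" --pt "0.3 -0.4 0 0 0 -0.006" --pt "0.3 -0.4 0 0 0 -0.006" --pt "0.3 -0.4 0 0 0 -0.006" --pt "0.3 -0.4 0 0 0 -0.006" --pt "0.3 -0.4 0 0 0 -0.006" --pt "0.3 -0.2 0 0 0 -0.006" --pt "0.2 0 0 0 0 -0.006" --pt "0 0 0 0 0 0" --pt "0 0 0 0 0 0"

```text
clock: 8.97
position: [0.4414, -0.0116, 0.0283]
ee_rot: [2.164, 2.277, 0.0]
force: [-0.1, 3.2, -5.0]
width: 0.111
gripper_force: 61.1
```

step_arm --pt "0 0 0 0 0 0" --pt "0 0 0 0 0 0" --pt "0 0 0 0 0 0" --pt "0 0 0 0 0 0" --pt "0 0 0 0 0 0" --pt "0 0 0 0 0 0" --pt "0 0 0 0 0 0" --pt "0 0 0 0 0 0" --pt "0 0 0 0 0 0" --pt "0 0 0 0 0 0" --pt "0 0 0 0 0 0" --pt "0 0 0 0 0 0" --pt "0 0 0 0 0 0" --pt "0 0 0 0 0 0" --gripper 1.0

```text
clock: 10.13
position: [0.4411, -0.0116, 0.0282]
ee_rot: [2.164, 2.277, -0.0]
force: [1.0, -0.7, -0.5]
width: 0.996
gripper_force: 0.0
```

step_arm --pt "0 0 4 0 0 0" --pt "0 0 12 0 0 0" --pt "0 0 12 0 0 0" --pt "0 0 12 0 0 0" --pt "0 0 12 0 0 0" --pt "0 0 12 0 0 0" --pt "0 0 12 0 0 0" --pt "0 0 12 0 0 0" --pt "0 0 12 0 0 0" --pt "-20 0 12 0 0 0" --pt "-20 0 12 0 0 0" --pt "-20 0 12 0 0 0" --pt "0 0 0 0 0 0" --pt "0 0 0 0 0 0"

```text
clock: 11.3
position: [0.381, -0.0114, 0.165]
ee_rot: [2.163, 2.277, 0.003]
force: [0.9, 0.6, -0.1]
width: 1.001
gripper_force: 0.0
```

```bash
python3 - <<'E'
from h import *
import cv2
a=cams.get_image("top")[180:330,280:440,::-1];b=cams.get_image("scene")[200:350,240:400,::-1]
cv2.imwrite("pics/c3.png",np.hstack([cv2.resize(x,None,fx=2.5,fy=2.5,interpolation=cv2.INTER_CUBIC) for x in(a,b)]))
E
```

```text
(no output)
```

View pics/c3.png

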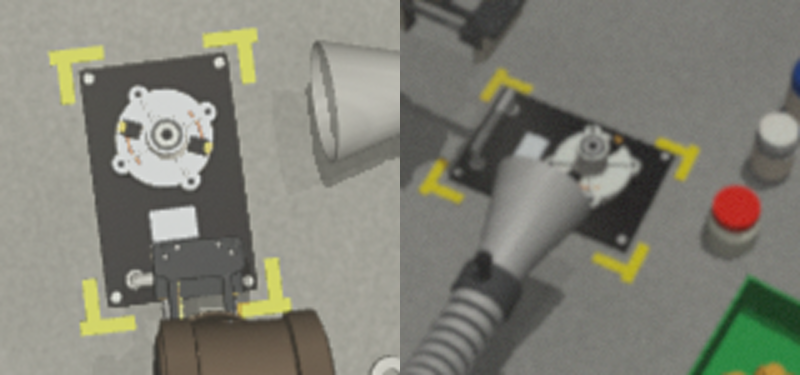

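The carrier now sits squarely between the corners: top crop (80,71), (228,53), (256,289), (107,307). The hub is at (167,135) in the top crop and (194,146) in the scene crop.

```bash
python3 - <<'E'
from h import *
np.set_printoptions(precision=4,suppress=True)
T2=lambda u,v:((u+.5)/2.5-.5+280,(v+.5)/2.5-.5+180)
S2=lambda u,v:((u+.5)/2.5-.5+240,(v+.5)/2.5-.5+200)
X=np.array([plane("top",T2(*p),.012) for p in((80,71),(228,53),(256,289),(107,307))])
M=np.array([plane("top",T2(*p),0) for p in((50,53),(256,30),(290,306),(81,335))])
for Q in(X,M):
    e=Q[0]+Q[1]-Q[2]-Q[3];print(Q.mean(0),np.degrees(np.arctan2(e[1],e[0])))
a,b=[plane("scene",S2(*p),.012) for p in((274,144),(225,250))]
m,n=[plane("scene",S2(*p),0) for p in((298,146),(231,281))]
print("scene far edges mid",(a+b)/2,(m+n)/2,a-b,m-n)
h=tri(T2(167,135),S2(194,146));print("hub",h,plane("top",T2(167,135),.078),plane("scene",S2(194,146),.078))
a,b=[plane("top",T2(*p),.18) for p in((317,42),(334,162))];print("mouth",(a+b)/2,a-b)
E
```

```text
[ 0.5354 -0.001   0.012 ] 5.475901455201315
[ 0.5352 -0.0032  0.    ] 5.473177009289408
scene far edges mid [0.6499 0.0186 0.012 ] [0.6739 0.016  0.    ] [-0.0243  0.162   0.    ] [-0.0242  0.2087  0.    ]
hub (array([0.5759, 0.0038, 0.0806]), np.float64(0.0028692904662310356)) [0.5749 0.0028 0.078 ] [0.5763 0.006  0.078 ]
mouth [ 0.5943 -0.1311  0.18  ] [0.1063 0.012  0.    ]
```

step_arm --pt "16.2 1.3 0 0 0 0" --pt "16.2 1.3 0 0 0 0" --pt "16.2 1.3 0 0 0 0" --pt "16.2 1.3 0 0 0 0" --pt "16.2 1.3 0 0 0 0" --pt "16.2 1.3 0 0 0 0" --pt "16.2 1.3 0 0 0 0" --pt "16.2 1.3 0 0 0 0" --pt "16.2 1.3 0 0 0 0" --pt "16.2 1.3 0 0 0 0" --pt "16.2 1.3 0 0 0 0" --pt "16.2 1.3 0 0 0 0" --pt "0 0 0 0 0 0" --pt "0 0 0 0 0 0"

```text
clock: 12.57
position: [0.576, 0.0038, 0.163]
ee_rot: [-2.164, -2.277, 0.002]
force: [-0.2, -0.4, 0.1]
width: 1.0
gripper_force: 0.0
```

step_arm --pt "0 0 -9 0 0 0" --pt "0 0 -9 0 0 0" --pt "0 0 -9 0 0 0" --pt "0 0 -9 0 0 0" --pt "0 0 -9 0 0 0" --pt "0 0 -9 0 0 0" --pt "0 0 -9 0 0 0" --pt "0 0 -9 0 0 0" --pt "0 0 -9 0 0 0" --pt "0 0 -9 0 0 0" --pt "0 0 -9 0 0 0" --pt "0 0 -9 0 0 0" --pt "0 0 0 0 0 0" --pt "0 0 0 0 0 0"

```text
clock: 13.73
position: [0.5751, 0.0039, 0.0557]
ee_rot: [-2.164, -2.277, 0.001]
force: [0.6, 0.0, 0.1]
width: 1.001
gripper_force: 0.0
```

step_arm --pt "0 0 -3 0 0 0" --pt "0 0 0 0 0 0" --pt "0 0 0 0 0 0" --pt "0 0 0 0 0 0" --pt "0 0 0 0 0 0" --pt "0 0 0 0 0 0" --pt "0 0 0 0 0 0" --pt "0 0 0 0 0 0" --pt "0 0 0 0 0 0" --pt "0 0 0 0 0 0" --pt "0 0 0 0 0 0" --pt "0 0 0 0 0 0" --pt "0 0 0 0 0 0" --pt "0 0 0 0 0 0" --pt "0 0 0 0 0 0" --pt "0 0 0 0 0 0" --gripper 0 --force 40

```text
clock: 15.07
position: [0.5755, 0.004, 0.0533]
ee_rot: [2.164, 2.277, 0.0]
force: [-0.4, 0.1, 1.4]
width: 0.404
gripper_force: 40.0
```

step_arm --pt "0 0 3 0 0 0" --pt "0 0 5 0 0 0" --pt "0 0 8 0 0 0" --pt "0 0 9 0 0 0" --pt "0 0 9 0 0 0" --pt "0 0 9 0 0 0" --pt "0 0 9 0 0 0" --pt "0 0 9 0 0 0" --pt "0 0 9 0 0 0" --pt "0 0 9 0 0 0" --pt "1 -1 9 0 0 0" --pt "1 -1 9 0 0 0" --pt "1 -1 9 0 0 0" --pt "1 -1 9 0 0 0" --pt "1 0 9 0 0 0" --pt "0 0 9 0 0 0" --pt "0 0 8 0 0 0" --pt "0 0 6 0 0 0" --pt "0 0 0 0 0 0" --pt "0 0 0 0 0 0"

```text
clock: 16.73
position: [0.5806, 0.0001, 0.2004]
ee_rot: [2.164, 2.277, 0.001]
force: [-0.1, 0.2, -3.1]
width: 0.403
gripper_force: 40.0
```

step_arm --pt "0 0 0 0 0 0" --pt "0 0 0 0 0 0" --pt "0 0 0 0 0 0" --pt "0 0 0 0 0 0" --pt "0 0 0 0 0 0" --pt "0 0 0 0 0 0"

```text
clock: 17.23
position: [0.5805, -0.0, 0.2001]
ee_rot: [-2.164, -2.277, 0.0]
force: [1.7, -0.3, -3.5]
width: 0.407
gripper_force: 40.0
```

```bash
python3 - <<'E'
from h import *
import cv2
a=cams.get_image("top")[180:330,280:440,::-1];b=cams.get_image("scene")[180:330,240:400,::-1]
cv2.imwrite("pics/c4.png",np.hstack([cv2.resize(x,None,fx=2.5,fy=2.5,interpolation=cv2.INTER_CUBIC) for x in(a,b)]))
for n,o in(("top",(280,180)),("scene",(80,180))): print(n,(proj(n,[.5808,0,.18])-o)*2.5)
print(observe())
E
```

```text
top [176.18538099 118.78724557]
scene [595.30114755 150.35299325]
{'clock': 17.3333, 'joints': array([-0.33945459,  0.39252077,  0.34093412,  1.74077161, -0.14940474,
        1.03373857,  0.10506116]), 'dq': array([ 2.04609568e-03, -9.38445741e-04, -8.58399298e-04,  4.11713163e-04,
        9.53230083e-05,  1.12553635e-03,  1.60154479e-04]), 'joint_efforts': array([-2.76588464e-03, -6.11617255e+01,  5.12395039e+00, -3.08157635e+01,
       -5.31455514e-02,  4.89758933e-02,  1.33571180e-04]), 'position': array([ 5.80521434e-01, -1.75349093e-05,  2.00203984e-01]), 'ee_rot': array([2.16419393e+00, 2.27723160e+00, 3.99504982e-06]), 'force': array([ 0.32089543,  0.9627092 , -3.01912711]), 'ft_torque': array([-0.06842354,  0.06072039, -0.02373993]), 'gripper_force': 39.99923050403595, 'width': 0.4052433539118743}
```

View pics/c4.png

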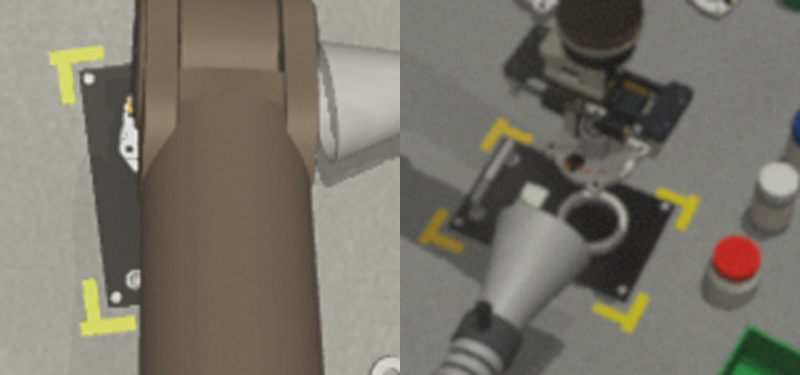

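The shield hangs level below the gripper: disc at about (600,155) in the scene crop, where (595,150) was predicted. The nest is empty, the carrier corner is still at (89,78), and the wrist feels only the shield's weight. Handing in.

```bash
python3 -c "
from cell import job
print(job.sign_off())"
```

```text
the job is handed in; nothing more can be done
None
```

I handed the job in at about 17 s with the carrier let go inside the marks, roughly 2 mm off centre and square, and the end shield gripped by its hub and held level about 13 cm in front of the mouth; sign-off returned no verdict.

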